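# Turn over a rosette block and fit it in the casing corner

### The job

On the assembly board two door casings lie at a right angle with their corner block missing. Lift the turned rosette block, which lies face down, out of the bin, turn it over, and fit it into the open corner with the rosette facing up, lying flat on the board, square to the casings and tucked up against the ends of both. Leave the plain blank in the bin, and do not disturb the spindle, the furniture foot or the brush on the bench.

Things in the scene. Friction and masses are not known exactly. Their poses are not given: they have to be found in the camera images.
- rosette: Square pale wood block, 60 x 60 x 36 mm, about 90 g, flat sides. Front face: turned rosette, concentric rings in a hollow 53 mm across, nothing standing proud. Back: only a shallow round recess, 40 mm across, 5 mm deep. Starts face down in the bin. Origin at the block's centre; z points out of the BACK (up at the start, straight down when the rosette faces up); x and y square to its sides.
- blank: Plain square blank of the same pale wood and the same size, 60 x 60 x 36 mm, with no recess or rings on any face. It lies in the bin beside the rosette block, on either side of it. Origin at its centre, z up.
- bin: Open plywood bin fixed to the bench, outside 270 mm (its x) by 180 mm (its y), 40 mm high, walls and floor 6 mm thick. Origin at the centre of its underside, z up. The two blocks lie side by side along its x, centres about 60 mm either side of the middle. It stands to the robot's left, the board to its right; the bench between, straight ahead of the robot (x 0.40 to 0.65 m, y -0.06 to 0.10 m), is bare.
- corner (a point): Centre of the open corner, on top of the fixed 12 mm plywood board; z up. One casing (60 mm wide, 20 mm high above the board) runs along +x, its end face at x = +30 mm; the other along -y, its end face at y = -30 mm. The -x and +y sides are open: the board goes on 80 mm to -x and 70 mm to +y. The tucked-in block's centre lies 18 mm above this point.
- spindle: Bystander: turned baluster sample with square ends, pale wood, 250 mm long, 36 mm thick, lying on the bench. Origin under its middle; it runs along its own x.
- foot: Bystander: turned round bun foot of brown wood, 68 mm across, 56 mm high, standing on the bench. Origin at the centre of its underside.
- brush: Bystander: flat hand brush with a wooden handle lying on the bench along its own x, beyond the bin.
Mind the look-alikes: they are no part of the job. What is shaped like the rosette but blue or yellow is not meant.

How it is judged (in metres and radians):
On the way:
1. the rosette block is lifted clear of the bin (z of rosette in the frame of bin above 0.055 m), for 0.1 s.
At the end, for the whole second after the job is handed in: The rosette block rests flat on the board in the corner, rosette up (within 3.5 deg), centre 18 +/- 3 mm above the board, at most 4 mm short of either casing end (or 3 mm beyond), square to the casings within 4 deg (any quarter turn). The blank lies in the bin, under 35 mm high at its centre (angle between rosette's own z axis and vertical above 3.08 rad and x of rosette in the frame of corner between -0.004 and 0.003 m and y of rosette in the frame of corner between -0.003 and 0.004 m and z of rosette in the frame of corner between 0.015 and 0.021 m and (angle between the x axis of rosette and the x axis of corner, either way round below 0.07 rad or angle between the x axis of rosette and the y axis of corner, either way round below 0.07 rad) and linear speed of rosette below 0.02 m/s and z of blank in the frame of bin below 0.035 m and x of blank in the frame of bin between -0.135 and 0.135 m and y of blank in the frame of bin between -0.09 and 0.09 m); the robot touches nothing.
It fails at once if the blank is taken out of the bin (z of blank in the frame of bin above 0.06 m).
It fails at once if the spindle, foot or brush is moved by more than 30 mm (distance of any of spindle, foot, brush from where it was at the start of the episode above 0.03 m).
It also fails if it takes over 72 s, if anything falls off the work surface, if the arm or the gripper's body presses on something with over 40 N, if the wrist force passes 120 N, or if a joint passes its speed limit or range.

### The arm

A 6-joint arm with a two-finger parallel gripper is mounted at the origin on the work surface. World frame = base frame: x ahead of the robot, y to its left, z up, the work surface at z = 0. Lengths are in m, angles in degrees, forces in N, time in s.
With the tool pointing down it reaches from about 0.4 to 0.825 m from the base axis. Payload 7 kg.
Tool frame: the origin (TCP) lies at the very end of the fingers, on their centre line; the grasp point (between the pads) lies 19 mm behind it (ctrl.grip_point_offset is the distance from the TCP to the grasp point, in m); x points along the fingers, z is the direction in which the jaws open and shut, and the axes are right-handed (so a half turn about x gives the same grasp; the last joint's range is limited). The gripper opens to 88 mm and grips with 3 to 60 N. Pads are 19 mm wide; open, the fingers measure 130 mm over their backs; the gripper's body (78 mm by 193 mm) begins 47 mm behind the grasp point.
Start: joints at [90.476, 20.546, 0.682, 0, -70.136, -16.507], TCP at [0.186, 0.649, 0.227] pointing down, gripper open.
Joint ranges: [-176.03, 176.03], [-82.01, 121.73], [-58.28, 71.71], [-173.87, 95.51], [-174.79, -0.11], [-173.66, 173.66]. Speed limits (degrees/s): [136.94, 136.94, 172.46, 180, 180, 180].

### API

Orientations are given as [roll, pitch, yaw] about the fixed x, y, z axes, in that order (R = Rz(yaw) Ry(pitch) Rx(roll)).
In Python, from plant import get_obs, snapshot, calibration, close_job, ctrl gives the robot as it stands.
- The arm moves only by the tool move_arm, never from a script. Its argument "commands" is a list that holds one entry, the list of rows, each a list of 4 numbers: the shift along the tool's x, y, z in cm, then the turn about the tool's x in rad. In form: [[[dx, dy, dz, spin], ...]]. A call has 1 to 8 rows; each row shifts and turns the commanded pose from where the row before left it, along the tool's axes as they then stand; what a row does not reach is not made up. A row lasts 1/10 s, in which the tool goes at most 50 mm and 8.59 degrees, less where a joint would pass 70% of its speed; a pose out of reach is approached as far as the arm can. A call with a gripper value outside its range is refused whole. "jaw" is the finger opening in cm, from 0 to 8.76, set as the call begins (left out, the last holds). The fingers move at their own pace and stop on an object; the grip force is fixed at half the most. Time passes only in rows, so rows that do not move let the fingers close. It gives the time, the measured TCP pose, the force and the opening at its end, in the units of the state.
- get_obs(): the state, without advancing time (a new reading comes with each control period).
- snapshot(name): name is "side" or "top" or "wrist"; returns (picture, depth): 480x640x3 uint8, red, green, blue; 480x640 float32, m along the optical axis (not along the pixel's ray), 0 where there is no reading.
- calibration(name): a dict with "mtx" (3x3 intrinsics, pixels), "T" (4x4, takes a point from camera to world coordinates); the wrist camera has in their place "tool_from_camera" (4x4, takes a point from camera to tool coordinates, whose origin is the TCP and whose axes are the tool frame's). Camera axes: x right, y up, looking along -z (the intrinsics and any distortion apply to the point x, -y, -z); pixel columns grow to the right and rows downward; lengths in m; the calibration is good to about 2 mm. A picture is of the moment at which its call begins: read the wrist's pose just before it. calibration takes no time and is no camera call.
- close_job(): hands the job in, once; it reports no verdict.
The state is a dict: "clock": time; "joint_pos": joint angles; "qvel": joint speeds; "tau": joint torques, N m; "tool_pos": TCP position; "orientation": TCP orientation; "force": force on the tool from outside, world axes, zero at the start; "moment": the same for the moment, N m; "opening": finger opening in m.
Only numpy, scipy, OpenCV 4.12 (cv2) and the standard library are available. Lean on these libraries where they do the work, as an engineer would, in place of code of your own. Each camera call takes 0.05 s, during which the arm holds its last target. There are 200 camera calls.

## Working session

There is one attempt and no reset: what is moved stays moved. The work goes in short steps, Python scripts to look and compute and a tool call to move; the robot and the scene stay as the last step left them, time stands still between calls to the robot, and variables do not carry over. Pictures are saved under pics/ and viewed, about 8 in all and at most 12, crops included, and the job is handed in when it is done.

Besides the shell and the picture viewer there is one more tool, called after "Emit:" by a JSON object that holds its "fn" and its "kwargs". move_arm: Moves the arm, as the interface text tells. Its arguments: {"type":"object","properties":{"commands":{"type":"array"},"jaw":{"type":"number"}},"required":["commands"]}

```bash
ls; mkdir -p pics; python3 - <<'E'
from plant import *
import cv2,numpy as np
o=get_obs();print(o)
for n in("top","side","wrist"):
    p,d=snapshot(n);cv2.imwrite(f"pics/{n}0.png",p[:,:,::-1]);np.save(f"pics/{n}0.npy",d)
    c=calibration(n);print(n,{k:np.round(v,4).tolist() if not isinstance(v,str) else v for k,v in c.items()})
print(ctrl.grip_point_offset)
a=cv2.imread("pics/top0.png");b=cv2.imread("pics/wrist0.png")
E
```

```text
pics
{'clock': 0.0, 'joint_pos': array([ 9.04751559e+01,  2.05904800e+01,  6.33565011e-01, -1.97194132e-02,
       -7.01355797e+01, -1.65069805e+01]), 'qvel': array([ 0.01342338, -0.0123083 ,  0.04050824, -0.02319465,  0.03924351,
       -0.0568883 ]), 'tau': array([-6.83139187e-04, -5.82720852e+01,  2.93073517e+01,  6.99724406e+00,
        7.07796498e-03, -1.50551791e-04]), 'tool_pos': array([0.18630797, 0.6482695 , 0.22563314]), 'orientation': array([   5.17554368,   89.90566536, -100.86299649]), 'force': array([-0.39260318, -0.83767949,  0.39929426]), 'moment': array([0.02585595, 0.0327401 , 0.03160277]), 'opening': 0.08765292419118301}
top {'mtx': [[516.4779, 0.0, 319.1648], [0.0, 516.4779, 241.8853], [0.0, 0.0, 1.0]], 'T': [[0.0, 0.9901, -0.1401, 0.3578], [-1.0, 0.0006, 0.0042, 0.0564], [0.0042, 0.1401, 0.9901, 1.5477], [0.0, 0.0, 0.0, 1.0]]}
side {'mtx': [[492.9133, 0.0, 307.3088], [0.0, 492.9133, 242.8614], [0.0, 0.0, 1.0]], 'T': [[0.6793, 0.4333, -0.5922, -0.1718], [-0.7338, 0.4105, -0.5414, -0.6023], [0.0085, 0.8023, 0.5968, 0.7806], [0.0, 0.0, 0.0, 1.0]]}
wrist {'mtx': [[394.8685, 0.0, 322.3081], [0.0, 394.8685, 241.3945], [0.0, 0.0, 1.0]], 'tool_from_camera': [[-0.0012, 0.2952, -0.9554, -0.1598], [-0.0003, 0.9554, 0.2952, 0.0801], [1.0, 0.0007, -0.0011, 0.0006], [0.0, 0.0, 0.0, 1.0]]}
0.0188
```

View pics/top0.png

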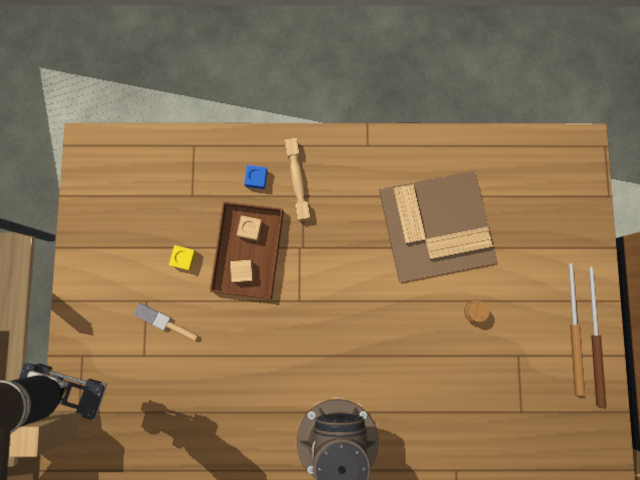

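View pics/wrist0.png

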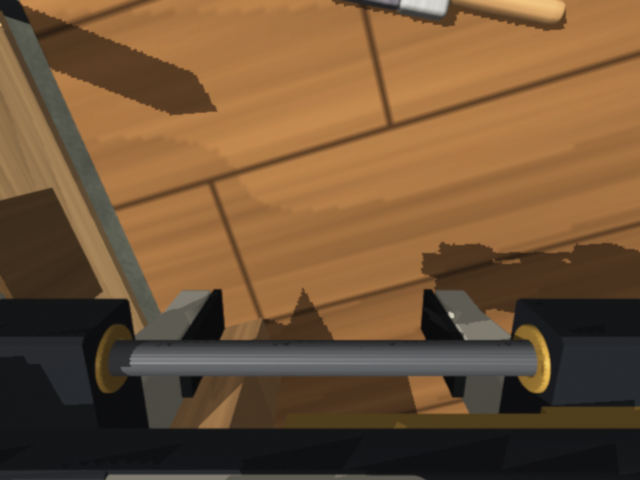

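The top view shows the rosette, with its recess, at about (249,228) and the blank at (241,271), both in the bin around (247,252). The open corner is near (419,253), the spindle at (298,180), the foot at (477,311) and the brush at (167,321). The wrist view shows only bare bench, with the brush at the top edge.

```bash
cat > h.py <<'E'
import numpy as np,cv2
from scipy.spatial.transform import Rotation as Ro
from plant import *
def Ttool(o):
    T=np.eye(4);T[:3,:3]=Ro.from_euler('xyz',o['orientation'],degrees=True).as_matrix();T[:3,3]=o['tool_pos'];return T
def camT(n,o=None):
    c=calibration(n);return c['mtx'],(c['T'] if 'T' in c else Ttool(o)@c['tool_from_camera'])
def cloud(d,K,T):
    v,u=np.mgrid[:480,:640];X=np.stack([(u-K[0,2])/K[0,0]*d,-(v-K[1,2])/K[1,1]*d,-d,np.ones_like(d)],-1)
    P=(X@T.T)[...,:3];P[d<=0]=np.nan;return P
def rect(P,m):
    "min-area rectangle in world xy of the biggest blob in mask m: centre,size,angle,mean z"
    m=m.astype(np.uint8);n,l,s,c=cv2.connectedComponentsWithStats(m);out=[]
    for i in range(1,n):
        if s[i,4]<60: continue
        p=P[l==i];r=cv2.minAreaRect((p[:,:2]*1000).astype(np.float32))
        out.append((np.round(c[i]).tolist(),int(s[i,4]),np.round(r[0],1).tolist(),np.round(r[1],1).tolist(),round(r[2],2),round(float(np.median(p[:,2])*1000),1)))
    return out
E
python3 - <<'E'
from h import *
for n in("top","side"):
    K,T=camT(n);P=cloud(np.load(f"pics/{n}0.npy"),K,T);z=P[...,2]
    w=(P[...,0]>.3)&(P[...,0]<.95)&(abs(P[...,1])<.5)
    for a,b in((.006,.018),(.026,.0365),(.0365,.041),(.041,.07)):
        print(n,a,b)
        for r in rect(P,w&(z>a)&(z<b)):print(r)
E
```

```text
top 0.006 0.018
([439.0, 225.0], 6297, [627.3, -309.4], [300.6, 304.9], 12.0, 11.6)
([229.0, 241.0], 406, [582.5, 303.7], [83.9, 172.1], 83.45, 8.5)
([259.0, 253.0], 794, [549.4, 241.7], [114.6, 259.5], 81.33, 8.3)
([220.0, 281.0], 114, [462.9, 336.1], [50.4, 64.2], 83.64, 8.3)
([178.0, 327.0], 130, [315.8, 458.5], [96.2, 31.2], 57.53, 14.3)
top 0.026 0.0365
([297.0, 178.0], 571, [767.4, 116.6], [252.1, 35.8], 9.76, 32.3)
([255.0, 175.0], 295, [775.4, 242.7], [60.4, 61.9], 83.91, 32.6)
([436.0, 229.0], 1945, [612.5, -296.4], [334.8, 168.6], 59.23, 30.6)
([182.0, 257.0], 335, [527.5, 455.8], [63.0, 59.8], 76.21, 32.7)
([469.0, 311.0], 71, [369.0, -388.8], [63.7, 31.6], 1.19, 32.9)
top 0.0365 0.041
([244.0, 228.0], 77, [611.5, 268.4], [37.0, 51.3], 71.91, 38.3)
([241.0, 267.0], 97, [495.7, 278.9], [38.6, 58.9], 0.77, 39.5)
top 0.041 0.07
([241.0, 270.0], 219, [487.7, 277.9], [59.1, 58.5], 2.36, 43.5)
([479.0, 311.0], 355, [369.1, -408.9], [58.6, 57.0], 89.78, 55.2)
side 0.006 0.018
([251.0, 220.0], 1024, [562.7, 281.9], [146.2, 247.8], 82.42, 8.5)
([313.0, 199.0], 95, [756.8, 229.0], [
[... 879 characters left out ...]
1], 59.64, 31.3)
([428.0, 415.0], 240, [355.7, -411.5], [41.3, 67.2], 15.35, 33.0)
side 0.0365 0.041
([269.0, 208.0], 125, [615.3, 258.1], [63.1, 63.1], 77.03, 38.8)
([293.0, 217.0], 123, [619.6, 175.3], [156.0, 68.8], 21.06, 38.8)
([206.0, 218.0], 105, [458.8, 347.0], [128.9, 59.7], 31.03, 38.9)
([234.0, 226.0], 73, [489.2, 265.8], [63.1, 39.0], 3.6, 39.8)
([237.0, 241.0], 141, [448.5, 203.3], [78.2, 154.5], 47.72, 39.1)
([429.0, 411.0], 144, [355.7, -412.0], [33.7, 62.0], 18.2, 38.7)
side 0.041 0.07
([270.0, 206.0], 135, [614.2, 257.9], [64.4, 61.3], 74.25, 42.6)
([230.0, 222.0], 218, [486.1, 277.6], [60.9, 61.1], 3.04, 42.4)
([432.0, 398.0], 879, [368.1, -408.0], [59.2, 58.9], 17.0, 55.9)
```

View pics/side0.png

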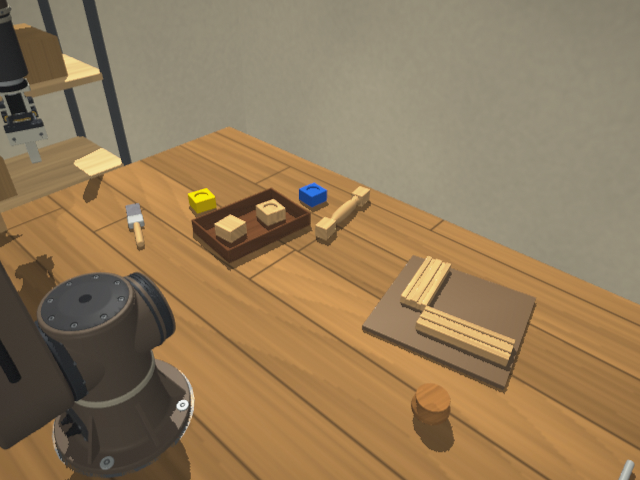

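```bash
cat >> h.py <<'E'
def state():
    o=get_obs();R=Ttool(o)[:3,:3];print('t %.2f'%o['clock'],'tcp',np.round(o['tool_pos']*1000,1),'zdeg %.2f'%np.degrees(np.arctan2(R[1,2],R[0,2])),'ydeg %.2f'%np.degrees(np.arctan2(R[1,1],R[0,1])),'tilt',np.round(R[:,0],3),'open %.1f'%(o['opening']*1000),'F',np.round(o['force'],1),'q',np.round(o['joint_pos'],0));return o
def plan(x,y,z,zdeg=None):
    "cm shift in tool axes to reach world x,y,z (mm); spin (rad) so that tool z points at zdeg (mod 180)"
    o=get_obs();R=Ttool(o)[:3,:3];d=R.T@(np.array([x,y,z])/1000-o['tool_pos'])*100
    s=0
    if zdeg is not None:
        a=np.degrees(np.arctan2(R[1,2],R[0,2]));s=-np.radians((zdeg-a+90)%180-90)
    print('shift cm',np.round(d,2),'spin rad %.3f'%s)
E
python3 - <<'E'
from h import *
state();plan(614,258,180,-14)
for n in("top","side"):
    K,T=camT(n);P=cloud(np.load(f"pics/{n}0.npy"),K,T)
    w=(P[...,0]>.35)&(P[...,0]<.73)&(P[...,1]>.14)&(P[...,1]<.39)&(P[...,2]>.034)&(P[...,2]<.0405)
    p=P[w];r=cv2.minAreaRect((p[:,:2]*1000).astype(np.float32));print(n,r)
E
```

```text
t 0.15 tcp [186.4 648.4 225.9] zdeg -106.04 ydeg -16.04 tilt [-0.    -0.001 -1.   ] open 87.7 F [ 1.  -0.1  0.7] q [ 90.  21.   1.  -0. -70. -17.]
shift cm [ 4.63 51.88 25.7 ] spin rad 1.535
top ((550.91357421875, 263.8612060546875), (180.788818359375, 270.185546875), 83.10889434814453)
side ((549.3095703125, 264.6316223144531), (185.61964416503906, 272.09320068359375), 83.28485870361328)
```

Emit:
{"fn": "move_arm", "kwargs": {"commands": [[[0.3,3.25,1.6,0],[0.3,3.25,1.6,0],[0.3,3.25,1.6,0],[0.3,3.25,1.6,0],[0.3,3.25,1.6,0],[0.3,3.25,1.6,0],[0.3,3.25,1.6,0],[0.3,3.25,1.6,0]]]}}

```text
clock: 0.95
tool_pos: [0.4018, 0.4527, 0.2023]
orientation: [-31.6, 90.0, -137.6]
force: [0.6, 0.7, -0.2]
opening: 0.0878
```

Emit:
{"fn": "move_arm", "kwargs": {"commands": [[[0.3,3.25,1.6,0],[0.3,3.25,1.6,0],[0.3,3.25,1.6,0],[0.3,3.25,1.6,0],[0.3,3.25,1.6,0],[0.3,3.25,1.6,0],[0.3,3.25,1.6,0],[0.3,3.25,1.6,0]]]}}

```text
clock: 1.75
tool_pos: [0.6163, 0.2579, 0.1782]
orientation: [-47.8, 90.0, -153.8]
force: [1.7, 0.3, -0.0]
opening: 0.0872
```

Emit:
{"fn": "move_arm", "kwargs": {"commands": [[[0,0,0,0.14],[0,0,0,0.14],[0,0,0,0.14],[0,0,0,0.14],[0,0,0,0.14],[0,0,0,0.14],[0,0,0,0.14],[0,0,0,0.14]]]}}

```text
clock: 2.55
tool_pos: [0.6153, 0.259, 0.1782]
orientation: [22.1, 90.0, -148.5]
force: [0.4, -0.4, 0.8]
opening: 0.0875
```

Emit:
{"fn": "move_arm", "kwargs": {"commands": [[[0,0,0,0.14],[0,0,0,0.14],[0,0,0,0.14],[0,0,0,0],[0,0,0,0]]], "jaw": 7.4}}

```text
clock: 3.05
tool_pos: [0.6154, 0.259, 0.1783]
orientation: [49.8, 90.0, -144.2]
force: [0.8, -0.6, 0.6]
opening: 0.0742
```

```bash
cat >> h.py <<'E'
def look(name,lo,hi,box):
    o=state();p,d=snapshot('wrist');cv2.imwrite(f'pics/{name}.png',p[:,:,::-1]);K,T=camT('wrist',o);P=cloud(d,K,T);np.savez(f'pics/{name}.npz',P=P)
    w=(P[...,0]>box[0])&(P[...,0]<box[1])&(P[...,1]>box[2])&(P[...,1]<box[3])&(P[...,2]>lo)&(P[...,2]<hi)
    for r in rect(P,w):print(r)
    return p,P
E
python3 - <<'E'
from h import *
look('w1',.030,.05,(.35,.75,.14,.40))
plan(614,258,180,-14)
E
```

```text
t 3.05 tcp [615.4 259.  178.3] zdeg 165.97 ydeg -104.03 tilt [-0. -0. -1.] open 74.2 F [ 0.8 -0.6  0.6] q [ 40.  22.  -4.  -0. -64. -54.]
([420.0, 190.0], 11272, [548.9, 265.4], [180.1, 270.7], 83.11, 40.8)
([490.0, 212.0], 6529, [486.4, 279.6], [60.3, 60.9], 4.47, 43.6)
([323.0, 227.0], 6025, [614.6, 260.0], [60.9, 60.2], 78.68, 43.1)
([160.0, 245.0], 856, [745.1, 247.6], [60.9, 10.0], 89.3, 37.1)
([474.0, 306.0], 336, [506.3, 357.4], [6.2, 29.8], 83.5, 39.3)
shift cm [-0.16  0.14  0.11] spin rad -0.001
```

View pics/w1.png

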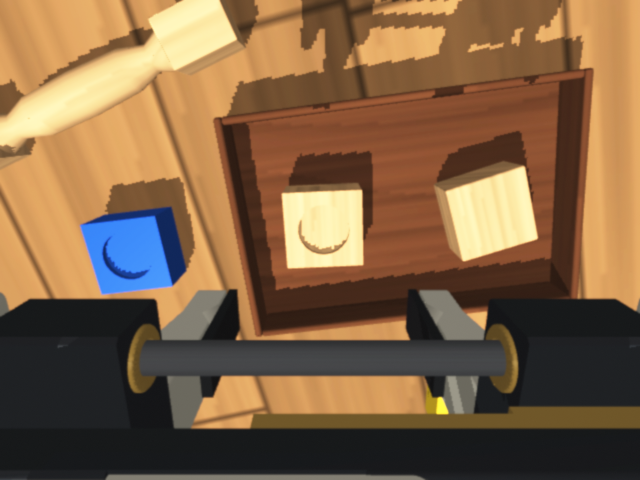

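The rosette, recess up, is at (323,227) in the wrist view. Its position is (614.6, 260.0) mm, top at 43 mm, yaw -11.3°, which agrees with the other views. I'll go down and grip it 5 mm off centre, so the long side points to the bare-bench wall.

Emit:
{"fn": "move_arm", "kwargs": {"commands": [[[0,-0.58,0.1,-0.047],[3,0,0,0],[3,0,0,0],[3,0,0,0],[3,0,0,0],[2.5,0,0,0],[1.4,0,0,0],[1.0,0,0,0]]]}}

```text
clock: 3.9
tool_pos: [0.6158, 0.2647, 0.0085]
orientation: [54.7, 89.9, -136.8]
force: [0.8, 0.4, 0.4]
opening: 0.0738
```

Emit:
{"fn": "move_arm", "kwargs": {"commands": [[[0,0,0,0],[0,0,0,0],[0,0,0,0],[0,0,0,0],[0,0,0,0]]], "jaw": 0}}

```text
clock: 4.4
tool_pos: [0.6165, 0.2654, 0.0108]
orientation: [-134.0, 89.9, 34.4]
force: [-1.8, 0.6, 3.9]
opening: 0.0598
```

Emit:
{"fn": "move_arm", "kwargs": {"commands": [[[-1,0,0,0],[-3,0,0,0],[-3,0,0,0],[-3,0,0,0],[0,0,0,-0.08],[0,0,0,0]]]}}

```text
clock: 5.0
tool_pos: [0.6163, 0.2653, 0.1114]
orientation: [-130.5, 89.9, 42.6]
force: [0.0, 0.5, -1.4]
opening: 0.0601
```

```bash
python3 - <<'E'
from h import *
state()
import numpy as np
# flip start: point on outer right wall, bin frame x=-20, wall outer y=-90
c=np.array([549.5,264.8]);a=np.radians(-6.9);ex=np.array([np.cos(a),np.sin(a)]);ey=np.array([-ex[1],ex[0]])
w=c-30*ex-90*ey;print('wall pt',w)
for off in(28,22):print(w-off*ey);plan(*(w-off*ey),110,-6.9)
E
```

```text
t 5.00 tcp [616.3 265.3 111.4] zdeg 173.08 ydeg -96.92 tilt [ 0.002  0.002 -1.   ] open 60.1 F [ 0.   0.5 -1.4] q [ 40.  25.  -8.  -0. -57. -47.]
wall pt [508.90496425 179.05594439]
[505.54113276 151.25873882]
shift cm [ 0.1  12.66  9.62] spin rad -0.000
[506.26195379 157.21528287]
shift cm [ 0.1  12.06  9.62] spin rad -0.000
```

Emit:
{"fn": "move_arm", "kwargs": {"commands": [[[0,0,0,-0.143],[0,0,0,-0.143],[0,0,0,-0.143],[0,0,0,-0.143],[0,0,0,-0.143],[0,0,0,-0.143],[0,0,0,-0.143],[0,0,0,-0.143]]]}}

```text
clock: 5.8
tool_pos: [0.6153, 0.2645, 0.1087]
orientation: [-26.3, 89.9, -147.6]
force: [0.0, -0.5, -0.6]
opening: 0.0599
```

Emit:
{"fn": "move_arm", "kwargs": {"commands": [[[0,0,0,-0.143],[0,0,0,-0.143],[0,0,0,-0.143],[0,0,0,-0.143],[0,0,0,-0.143],[0,0,0,-0.143],[0,0,0,-0.143],[0,0,0,-0.143]]]}}

```text
clock: 6.6
tool_pos: [0.6153, 0.2645, 0.1087]
orientation: [-91.9, 89.9, -147.6]
force: [0.1, 0.4, -0.6]
opening: 0.06
```

Emit:
{"fn": "move_arm", "kwargs": {"commands": [[[0,0,0,-0.143],[0,0,0,-0.143],[0,0,0,-0.143],[0,0,0,-0.143],[0,0,0,-0.143],[0,0,0,-0.139]]]}}

```text
clock: 7.2
tool_pos: [0.6153, 0.2645, 0.1087]
orientation: [-140.2, 89.9, -147.0]
force: [0.3, -0.1, -1.2]
opening: 0.0599
```

Emit:
{"fn": "move_arm", "kwargs": {"commands": [[[0,-2.5,-1.9,0],[0,-2.5,-1.9,0],[0,-2.5,-1.9,0],[0,-2.5,-1.9,0],[0,-2.6,-1.9,0],[0,0,0,0]]]}}

```text
clock: 7.8
tool_pos: [0.5028, 0.1484, 0.109]
orientation: [-151.7, 89.8, -158.9]
force: [0.9, 0.5, -1.1]
opening: 0.06
```

```bash
python3 - <<'E'
from h import *
state();plan(505.4,150.3,45,-6.9)
look('w2',.030,.14,(.35,.75,.05,.40))
E
```

```text
t 7.80 tcp [502.8 148.4 109. ] zdeg -7.18 ydeg 82.82 tilt [-0.003 -0.001 -1.   ] open 60.0 F [ 0.9  0.5 -1.1] q [ 38.  13. -27.  -0. -50. 135.]
shift cm [6.4  0.23 0.26] spin rad -0.005
t 7.80 tcp [502.8 148.4 109. ] zdeg -7.18 ydeg 82.82 tilt [-0.003 -0.001 -1.   ] open 60.0 F [ 0.9  0.5 -1.1] q [ 38.  13. -27.  -0. -50. 135.]
([391.0, 140.0], 13598, [545.1, 229.1], [108.6, 270.6], 82.73, 40.6)
([261.0, 41.0], 9813, [486.8, 271.8], [60.3, 44.7], 4.25, 43.6)
([323.0, 243.0], 4078, [506.9, 182.5], [1.3, 60.5], 82.64, 125.7)
([594.0, 282.0], 3760, [672.8, 102.4], [62.5, 37.4], 9.29, 37.3)
([322.0, 316.0], 4790, [504.0, 159.0], [23.4, 40.0], 82.82, 137.0)
([221.0, 306.0], 947, [465.1, 162.0], [6.8, 14.9], 61.8, 130.5)
([423.0, 306.0], 978, [542.4, 153.2], [14.3, 8.1], 25.12, 130.2)
([322.0, 377.0], 86, [500.6, 132.8], [2.4, 12.3], 80.99, 139.2)
```

View pics/w2.png

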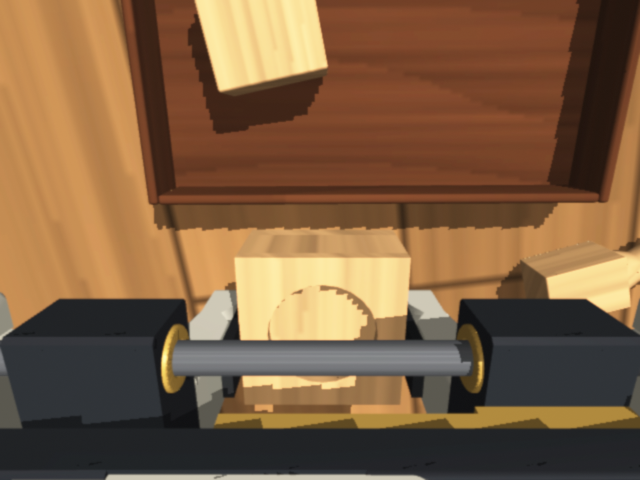

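The block is held square. Its leading side is 34 mm from the TCP and the bin wall edge 31 mm. Next I press its front edge down on the wall top to rotate it in the pads.

Emit:
{"fn": "move_arm", "kwargs": {"commands": [[[1.6,0.25,0,0],[1.6,0,0,0],[1.6,0,0,0],[1.4,0,0,0],[0,0,0,0]]]}}

```text
clock: 8.35
tool_pos: [0.5063, 0.1538, 0.0458]
orientation: [-136.0, 89.8, -143.0]
force: [0.5, 0.7, -0.6]
opening: 0.0595
```

Emit:
{"fn": "move_arm", "kwargs": {"commands": [[[0.4,0,0,0],[0.4,0,0,0],[0.4,0,0,0],[0,0,0,0]]]}}

```text
clock: 8.75
tool_pos: [0.507, 0.153, 0.037]
orientation: [-65.9, 89.9, -72.9]
force: [-1.1, -7.4, 9.8]
opening: 0.0597
```

```bash
python3 - <<'E'
from h import *
look('w3',.030,.14,(.40,.6,.05,.20))
E
```

```text
t 8.75 tcp [507. 153.  37.] zdeg -6.98 ydeg 83.02 tilt [ 0.    -0.001 -1.   ] open 59.7 F [-1.1 -7.4  9.8] q [ 38.  19. -31.   0. -40. 135.]
([318.0, 350.0], 104108, [499.4, 158.4], [69.3, 196.6], 83.03, 121.0)
```

View pics/w3.png

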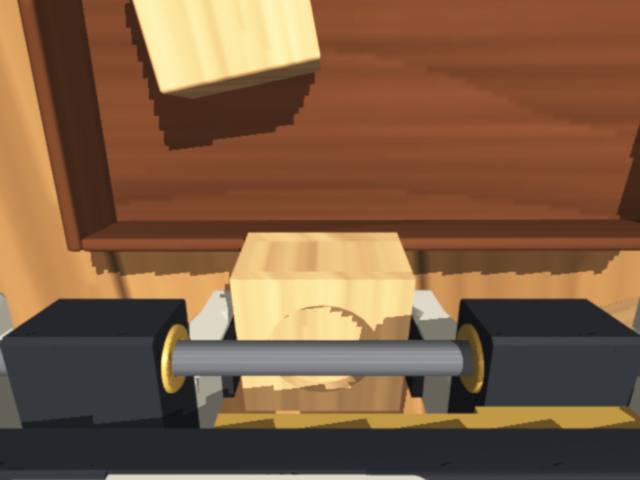

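The block is turning: more of its side face shows around (320,255), at only about 10 N. I'll continue.

Emit:
{"fn": "move_arm", "kwargs": {"commands": [[[0.4,-0.1,0,0],[0.4,-0.1,0,0],[0.4,0,0,0],[0.4,0,0,0],[0,0,0,0]]]}}

```text
clock: 9.3
tool_pos: [0.5069, 0.1514, 0.021]
orientation: [-21.1, 89.9, -28.1]
force: [-1.5, -5.6, 10.7]
opening: 0.0599
```

```bash
cat >> h.py <<'E'
def tiltfit(name,box):
    "planes on the held block: normals from local cloud inside box around TCP (mm in tool y,z, heights)"
    o=state();p,d=snapshot('wrist');cv2.imwrite(f'pics/{name}.png',p[:,:,::-1]);K,T=camT('wrist',o);P=cloud(d,K,T)
    Q=(P-o['tool_pos'])@Ttool(o)[:3,:3]*1000   # tool coords mm: x down, y, z
    m=(abs(Q[...,2])<22)&(Q[...,1]>box[0])&(Q[...,1]<box[1])&(Q[...,0]>-box[3])&(Q[...,0]<-box[2])
    q=Q[m];H,xe,ye=np.histogram2d(q[:,1],-q[:,0],bins=[np.arange(box[0],box[1]+1,3),np.arange(box[2],box[3]+1,3)])
    for y in xe[:-1]:
        s=q[(q[:,1]>=y)&(q[:,1]<y+3)]
        if len(s)>20:print('y%.0f h med %.1f (%.1f..%.1f) n%d'%(y,np.median(-s[:,0]),-s[:,0].max(),-s[:,0].min(),len(s)))
E
python3 - <<'E'
from h import *
tiltfit('w4',(-45,45,-20,70))
E
```

```text
t 9.30 tcp [506.9 151.4  21. ] zdeg -6.98 ydeg 83.02 tilt [ 0.001 -0.    -1.   ] open 59.9 F [-1.5 -5.6 10.7] q [ 38.  20. -32.   0. -38. 135.]
y-36 h med 27.8 (26.5..28.5) n115
y-33 h med 29.1 (28.0..30.6) n372
y-30 h med 30.6 (29.3..32.2) n390
y-27 h med 32.2 (29.2..33.7) n476
y-24 h med 31.7 (27.4..35.3) n884
y-21 h med 32.0 (28.6..36.8) n667
y-18 h med 32.3 (30.2..38.2) n625
y-15 h med 33.5 (31.8..40.1) n561
y-12 h med 39.0 (34.2..41.5) n167
y-9 h med 41.9 (39.3..43.4) n66
y15 h med 55.0 (53.2..56.3) n699
y18 h med 55.1 (50.0..57.6) n1976
y21 h med 50.2 (44.9..57.0) n2480
y24 h med 44.6 (39.3..49.9) n2203
y27 h med 39.0 (33.3..44.3) n2000
y30 h med 33.4 (28.6..38.3) n1784
y33 h med 12.4 (-15.5..33.8) n4233
y36 h med -13.1 (-15.3..27.5) n774
y39 h med -13.3 (-15.2..-11.4) n649
y42 h med -13.3 (-15.2..-11.4) n639
```

The cloud shows a 28° turn so far, and the block has slipped about 11 mm up in the pads. I'll go a bit lower, then push toward the wall.

Emit:
{"fn": "move_arm", "kwargs": {"commands": [[[0.4,0,0,0],[0.4,0,0,0],[0.3,0,0,0],[0,0.3,0,0],[0,0.3,0,0],[0,0,0,0]]]}}

```text
clock: 9.95
tool_pos: [0.5063, 0.1539, 0.0096]
orientation: [-112.0, 89.7, -119.1]
force: [2.1, -20.7, 13.6]
opening: 0.0599
```

```bash
python3 - <<'E'
from h import *
tiltfit('w5',(-45,45,-20,70))
E
```

```text
t 9.95 tcp [506.3 153.9   9.6] zdeg -7.03 ydeg 82.97 tilt [-0.003 -0.005 -1.   ] open 59.9 F [  2.1 -20.7  13.6] q [ 38.  21. -32.   0. -37. 135.]
y-36 h med 25.2 (23.5..26.3) n112
y-33 h med 27.7 (26.5..29.3) n156
y-30 h med 30.6 (27.5..32.3) n288
y-27 h med 30.1 (25.9..34.8) n703
y-24 h med 32.0 (28.0..37.4) n506
y-21 h med 34.1 (30.6..40.2) n375
y-18 h med 38.8 (33.4..43.3) n133
y-15 h med 43.6 (40.5..45.7) n39
y-12 h med 47.5 (45.9..48.6) n36
y-9 h med 50.4 (42.8..51.4) n51
y-6 h med 53.0 (51.5..54.2) n89
y-3 h med 55.8 (53.8..57.1) n151
y0 h med 58.5 (56.7..60.1) n322
y3 h med 61.1 (59.4..62.7) n388
y6 h med 63.9 (62.3..65.5) n723
y9 h med 64.3 (63.1..66.8) n497
y15 h med 55.2 (51.5..57.1) n977
y18 h med 52.9 (48.7..56.9) n2054
y21 h med 49.7 (45.2..53.6) n1944
y24 h med 46.5 (43.0..50.9) n1840
y27 h med 43.2 (38.7..46.4) n1745
y30 h med 25.6 (-3.4..43.6) n5428
y33 h med -1.6 (-3.4..39.8) n770
y36 h med -1.6 (-3.8..0.4) n712
y39 h med -1.6 (-3.6..0.2) n722
y42 h med -1.6 (-3.4..-0.1) n738
```

Emit:
{"fn": "move_arm", "kwargs": {"commands": [[[0,0.3,0,0],[-0.1,0.3,0,0],[-0.1,0.3,0,0],[0,0,0,0]]]}}

```text
clock: 10.4
tool_pos: [0.5045, 0.1597, 0.0106]
orientation: [-124.1, 89.3, -131.2]
force: [-2.8, -30.3, 14.6]
opening: 0.0598
```

```bash
python3 - <<'E'
from h import *
tiltfit('w6',(-45,45,-20,70))
E
```

```text
t 10.40 tcp [504.5 159.7  10.6] zdeg -7.11 ydeg 82.89 tilt [-0.009 -0.01  -1.   ] open 59.8 F [ -2.8 -30.3  14.6] q [ 39.  21. -32.   0. -38. 134.]
y-39 h med 25.4 (24.5..25.7) n29
y-36 h med 26.3 (25.7..28.6) n85
y-33 h med 29.8 (27.9..31.5) n196
y-30 h med 30.4 (27.2..34.5) n608
y-27 h med 33.6 (28.9..37.4) n307
y-24 h med 37.4 (33.7..40.5) n137
y-21 h med 40.7 (38.3..43.6) n57
y-18 h med 44.7 (42.8..46.6) n23
y-12 h med 51.1 (49.8..52.5) n36
y-9 h med 54.4 (52.6..55.5) n70
y-6 h med 57.2 (55.5..58.4) n122
y-3 h med 60.1 (58.5..61.5) n216
y0 h med 63.1 (61.4..64.5) n287
y3 h med 65.2 (62.3..67.4) n1283
y6 h med 63.4 (60.5..67.2) n1932
y15 h med 53.6 (50.5..55.9) n1481
y18 h med 51.0 (47.4..54.7) n1937
y21 h med 48.0 (44.5..51.9) n1839
y24 h med 23.2 (-4.4..48.3) n5269
y27 h med 41.3 (-4.5..45.5) n2296
y30 h med -2.5 (-4.2..42.2) n748
y33 h med -2.5 (-4.3..-0.4) n693
y36 h med -2.5 (-4.3..-0.2) n704
y39 h med -2.5 (-4.2..-0.7) n717
y42 h med -2.4 (-4.5..-0.4) n725
```

View pics/w6.png

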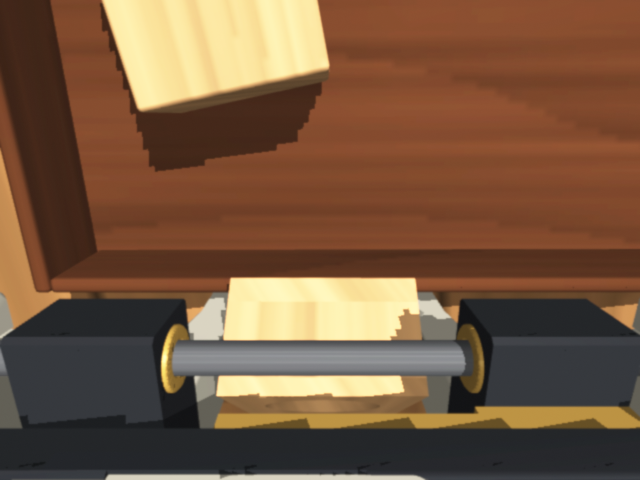

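The turn stalled at about 45°: the top corner at (320,280) has reached the gripper body. At this angle a release is stable, with the low edge on the bench and the face leaning on the wall. I'll set it down and regrip higher.

Emit:
{"fn": "move_arm", "kwargs": {"commands": [[[0,-0.3,0,0],[0.3,-0.1,0,0],[0.3,0,0,0],[0,0,0,0]]]}}

```text
clock: 10.85
tool_pos: [0.5062, 0.1604, 0.0054]
orientation: [-126.5, 89.7, -133.5]
force: [-4.2, -11.0, 13.1]
opening: 0.0596
```

Emit:
{"fn": "move_arm", "kwargs": {"commands": [[[0,0,0,0],[0,0,0,0],[0,0,0,0],[0,0,0,0]]], "jaw": 7.2}}

```text
clock: 11.25
tool_pos: [0.508, 0.1632, 0.0047]
orientation: [48.6, 90.0, 41.7]
force: [-0.4, 0.6, -0.3]
opening: 0.0719
```

```bash
python3 - <<'E'
from h import *
tiltfit('w7',(-45,45,-20,70))
E
```

```text
t 11.25 tcp [508.  163.2   4.7] zdeg -6.96 ydeg 83.04 tilt [ 0.  0. -1.] open 71.9 F [-0.4  0.6 -0.3] q [ 39.  22. -32.  -0. -36. 134.]
y-18 h med 31.1 (26.7..38.2) n241
y-15 h med 36.3 (-2.8..49.3) n1003
y-12 h med 40.5 (-4.6..57.1) n4139
y-9 h med 52.8 (-5.3..58.6) n1987
y-6 h med -2.8 (-4.4..-1.1) n539
y-3 h med -2.1 (-2.4..-1.5) n27
y15 h med 36.5 (34.6..37.9) n296
y18 h med 37.0 (34.8..38.9) n1033
y21 h med 23.2 (0.9..38.4) n4793
y24 h med 3.1 (0.9..4.8) n714
y27 h med 3.1 (1.2..5.3) n716
y30 h med 3.1 (1.4..5.3) n727
y33 h med 3.1 (1.3..5.0) n737
y36 h med 3.1 (1.2..4.9) n760
y39 h med 3.0 (0.9..4.9) n775
y42 h med 3.0 (1.0..5.1) n782
```

```bash
python3 - <<'E'
from h import *
p,d=snapshot('side');cv2.imwrite('pics/s7.png',cv2.resize(p[190:270,200:340,::-1],None,fx=4,fy=4,interpolation=2))
a=cv2.imread('pics/w7.png');b=cv2.imread('pics/s7.png');b=cv2.copyMakeBorder(b,0,0,0,0,0)
c=np.zeros((600,640,3),np.uint8);c[:280]=cv2.resize(a[120:440],(560,280))[:,:560].copy() if 0 else cv2.copyMakeBorder(cv2.resize(a,(373,280)),0,0,0,267,0);c[280:,:560]=b[:320];cv2.imwrite('pics/c7.png',c)
E
```

```text
(no output)
```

View pics/c7.png

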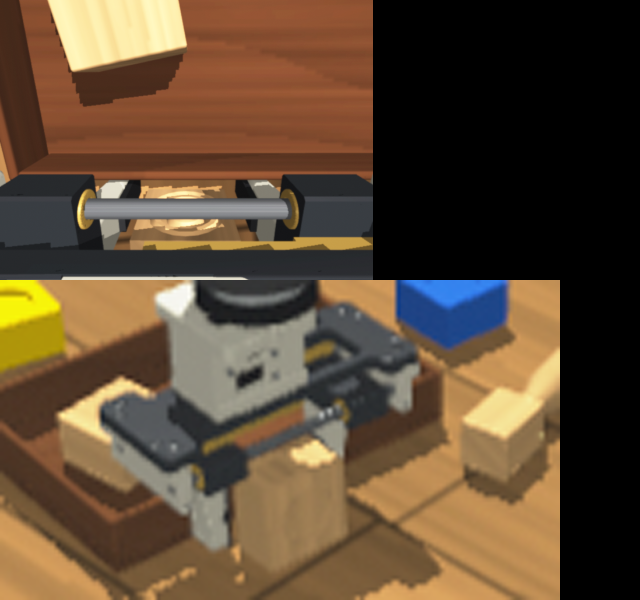

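The release worked out better than planned. The block stands upright on its side, ring face toward the bin wall, with rings visible at (190,205) in the upper inset. Next I'll close the fingers between block and wall and tip its top away from the wall, which leaves the rosette up.

Emit:
{"fn": "move_arm", "kwargs": {"commands": [[[-1.5,0.4,0,0],[-1.5,0,0,0],[-1.5,0,0,0],[0,0,0,0],[0,0,0,0]]]}}

```text
clock: 11.85
tool_pos: [0.5083, 0.1669, 0.0496]
orientation: [59.6, 90.0, 52.7]
force: [-0.3, 0.2, -1.1]
opening: 0.0722
```

Emit:
{"fn": "move_arm", "kwargs": {"commands": [[[0,0,0,0],[0,0,0,0],[0,0,0,0],[0,0,0,0],[0,0,0,0],[0,0,0,0]]], "jaw": 0}}

```text
clock: 12.45
tool_pos: [0.5082, 0.1668, 0.0495]
orientation: [-137.4, 90.0, -144.3]
force: [-1.0, -0.4, -0.6]
opening: 0.0297
```

Emit:
{"fn": "move_arm", "kwargs": {"commands": [[[0,-0.6,0,0],[0,-0.6,0,0],[0,-0.6,0,0],[0,-0.6,0,0],[0,-0.6,0,0],[0,-0.6,0,0],[0,-0.6,0,0],[0,0,0,0]]]}}

```text
clock: 13.25
tool_pos: [0.5029, 0.1243, 0.0495]
orientation: [-149.6, 90.0, -156.6]
force: [-0.4, 0.5, 0.0]
opening: 0.0003
```

```bash
python3 - <<'E'
from h import *
state()
for n in('top','side'):
    p,d=snapshot(n);K,T=camT(n);P=cloud(d,K,T);w=(P[...,0]>.42)&(P[...,0]<.62)&(P[...,1]>-.02)&(P[...,1]<.17)&(P[...,2]>.02)&(P[...,2]<.09)
    print(n,rect(P,w))
E
```

```text
t 13.25 tcp [502.9 124.3  49.5] zdeg -7.01 ydeg 82.99 tilt [-0. -0. -1.] open 0.3 F [-0.4  0.5  0. ] q [ 36.  17. -32.  -0. -42. 137.]
top [([313.0, 268.0], 226, [496.9, 70.3], [35.1, 59.8], 82.32, 33.5)]
side [([276.0, 236.0], 190, [536.7, 134.4], [112.2, 35.4], 20.68, 69.9), ([285.0, 256.0], 532, [497.2, 83.2], [63.5, 64.9], 82.31, 33.6)]
```

The topple worked. The block now lies at about (497, 83) with its top at about 36 mm. I'll lift, turn the jaw and look from near.

Emit:
{"fn": "move_arm", "kwargs": {"commands": [[[-3,0,0,0.1428],[-3,0,0,0.1428],[-3,0,0,0.1428],[-1,0,0,0.1428],[0,0,0,0.1428],[0,0,0,0.1428],[0,0,0,0.1428],[0,0,0,0.1428]]], "jaw": 7.6}}

```text
clock: 14.15
tool_pos: [0.5032, 0.1254, 0.1496]
orientation: [120.2, 90.0, 47.5]
force: [0.2, 0.2, -0.2]
opening: 0.0589
```

Emit:
{"fn": "move_arm", "kwargs": {"commands": [[[0,0,2,0.1428],[0,0,2,0.1428],[0,0,0,0.1428],[0,0,0,0]]]}}

```text
clock: 14.55
tool_pos: [0.5126, 0.0861, 0.1495]
orientation: [-123.2, 90.0, 139.7]
force: [0.1, 0.1, -0.3]
opening: 0.076
```

```bash
python3 - <<'E'
from h import *
p,P=look('w8',.025,.05,(.42,.60,-.02,.17))
r=cv2.minAreaRect((P[(P[...,2]>.0325)&(P[...,2]<.042)&(abs(P[...,0]-.5)<.06)&(abs(P[...,1]-.085)<.06)][:,:2]*1000).astype(np.float32));print(r)
plan(*r[0],22,r[2])
K,T=camT('top');P=cloud(np.load('pics/top0.npy'),K,T)
w=(P[...,0]>.45)&(P[...,0]<.8)&(P[...,1]<-.1)&(P[...,2]>.024)&(P[...,2]<.037)
e=np.radians(11.8)
ex=np.array([np.cos(e),np.sin(e)]);ey=np.array([-ex[1],ex[0]])
q=P[w][:,:2]*1000;u=q@ex;v=q@ey
print('u',np.histogram(u,bins=np.arange(u.min(),u.max()+20,10)));print('v',np.histogram(v,bins=np.arange(v.min(),v.max()+20,10)))
E
```

```text
t 14.55 tcp [512.6  86.1 149.5] zdeg -97.13 ydeg -7.13 tilt [-0.  0. -1.] open 76.0 F [ 0.1  0.1 -0.3] q [ 31.  10. -25.  -0. -55.  52.]
([183.0, 134.0], 190, [592.9, 169.5], [1.7, 14.2], 86.01, 34.8)
([326.0, 253.0], 6734, [496.6, 84.3], [60.2, 60.9], 83.1, 36.8)
((496.5789794921875, 84.26438903808594), (60.17739486694336, 60.866756439208984), 83.1021957397461)
shift cm [12.76 -1.56  0.4 ] spin rad 0.002
u (array([  3,   0,   0,   1,   1,   1,   0,   0,   0,   0,   0,   0,   0,
         0,   0,   0, 134, 185, 183, 198, 181, 201, 113,  63,  60,  61,
        59,  63,  60,  64,  67,  63,  59,  56,  57,  54,  63,  59,  60,
        30,   0]), array([292.30662424, 302.30662424, 312.30662424, 322.30662424,
       332.30662424, 342.30662424, 352.30662424, 362.30662424,
       372.30662424, 382.30662424, 392.30662424, 402.30662424,
       412.30662424, 422.30662424, 432.30662424, 442.30662424,
       452.30662424, 462.30662424, 472.30662424, 482.30662424,
       492.30662424, 502.30662424, 512.30662424, 522.30662424,
       532.30662424, 542.30662424, 552.30662424, 562.30662424,
       572.3
[... 748 characters left out ...]
710.58982839, -700.58982839, -690.58982839,
       -680.58982839, -670.58982839, -660.58982839, -650.58982839,
       -640.58982839, -630.58982839, -620.58982839, -610.58982839,
       -600.58982839, -590.58982839, -580.58982839, -570.58982839,
       -560.58982839, -550.58982839, -540.58982839, -530.58982839,
       -520.58982839, -510.58982839, -500.58982839, -490.58982839,
       -480.58982839, -470.58982839, -460.58982839, -450.58982839,
       -440.58982839, -430.58982839, -420.58982839, -410.58982839,
       -400.58982839, -390.58982839, -380.58982839, -370.58982839,
       -360.58982839, -350.58982839, -340.58982839, -330.58982839,
       -320.58982839, -310.58982839, -300.58982839]))
```

View pics/w8.png

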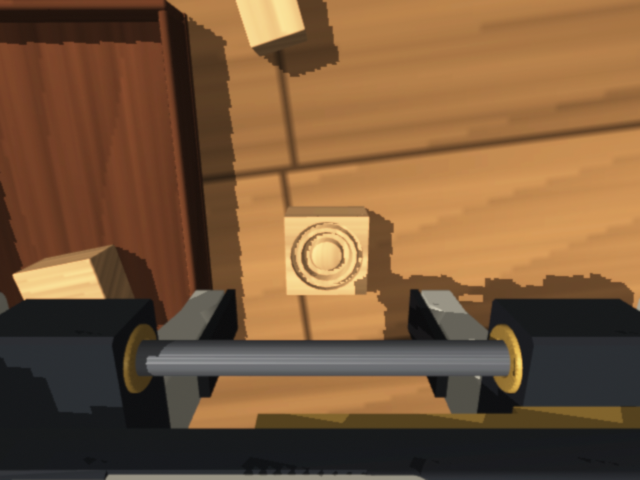

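The block is rosette up, with rings at (327,255) and the centre at (496.6, 84.3). I'll grip it by the fingertips, lift it and carry it toward the corner at about (546, -244), yaw about 11.8°.

Emit:
{"fn": "move_arm", "kwargs": {"commands": [[[3,-1.0,0.4,0],[3,-0.56,0,0],[3,0,0,0],[2,0,0,0],[1.0,0,0,0],[0.7,0,0,0],[0,0,0,0]]]}}

```text
clock: 15.3
tool_pos: [0.4965, 0.0844, 0.0223]
orientation: [-48.6, 90.0, -145.5]
force: [-0.6, -0.2, -0.2]
opening: 0.0758
```

Emit:
{"fn": "move_arm", "kwargs": {"commands": [[[0,0,0,0],[0,0,0,0],[0,0,0,0],[0,0,0,0],[0,0,0,0]]], "jaw": 0}}

```text
clock: 15.8
tool_pos: [0.4971, 0.0845, 0.0234]
orientation: [123.2, 89.9, 26.2]
force: [-1.3, 0.9, 7.2]
opening: 0.0596
```

Emit:
{"fn": "move_arm", "kwargs": {"commands": [[[-2,0,0,0],[-4,0,0,0],[-4,0,0,0],[0,0,0,-0.11],[0,0,0,-0.11],[0,0,0,-0.11],[0,0,0,0]]]}}

```text
clock: 16.5
tool_pos: [0.4963, 0.0841, 0.1227]
orientation: [137.7, 90.0, 59.7]
force: [0.0, 0.3, -0.4]
opening: 0.0599
```

```bash
python3 - <<'E'
from h import *
state();plan(536,-240,115,-78.2)
E
```

```text
t 16.50 tcp [496.3  84.1 122.7] zdeg -77.98 ydeg 12.02 tilt [ 0.  0. -1.] open 59.9 F [ 0.   0.3 -0.4] q [ 32.  10. -29.  -0. -51.  70.]
shift cm [ 0.76 -2.87 32.53] spin rad 0.004
```

Emit:
{"fn": "move_arm", "kwargs": {"commands": [[[0,-0.3,3.2,0],[0,-0.3,3.2,0],[0,-0.3,3.2,0],[0,-0.3,3.2,0],[0,-0.3,3.2,0],[0,-0.3,3.2,0],[0,-0.3,3.2,0],[0,-0.3,3.2,0]]]}}

```text
clock: 17.3
tool_pos: [0.5258, -0.1726, 0.1225]
orientation: [-115.6, 90.0, 166.2]
force: [0.9, 0.4, 0.3]
opening: 0.0592
```

Emit:
{"fn": "move_arm", "kwargs": {"commands": [[[0,-0.3,3.2,0],[0,-0.2,3.2,0],[0,0,0,0],[0,0,0,0]]]}}

```text
clock: 17.7
tool_pos: [0.5338, -0.2355, 0.122]
orientation: [-117.4, 89.9, 164.3]
force: [-0.1, 0.0, -1.3]
opening: 0.0595
```

```bash
cat > corner.py <<'E'
from h import *
import sys
def fit(P,e0=11.8,c0=(546,-244)):
    "corner in world from the casing tops/edges near z 32: centre lines and end faces"
    for it in range(2):
        e=np.radians(e0);ex=np.array([np.cos(e),np.sin(e)]);ey=np.array([-ex[1],ex[0]])
        q=P[...,:2]*1000-np.array(c0);u=q@ex;v=q@ey;z=P[...,2]
        A=(z>.027)&(z<.037)&(u>20)&(u<120)&(abs(v)<45);B=(z>.027)&(z<.037)&(v<-20)&(v>-120)&(abs(u)<45)
        if it==0:
            r1=cv2.minAreaRect((P[A][:,:2]*1000).astype(np.float32)) if A.sum()>200 else None
            r2=cv2.minAreaRect((P[B][:,:2]*1000).astype(np.float32)) if B.sum()>200 else None
            print('A',A.sum(),r1,'\nB',B.sum(),r2)
    pc=lambda a:np.round(np.percentile(a,[.5,2,98,99.5]),1)
    if A.sum():print('A u',pc(u[A]),'v',pc(v[A]),'z',np.median(z[A]))
    if B.sum():print('B u',pc(u[B]),'v',pc(v[B]),'z',np.median(z[B]))
E
python3 - <<'E'
from corner import *
o=state();p,d=snapshot('wrist');cv2.imwrite('pics/w9.png',p[:,:,::-1]);K,T=camT('wrist',o);P=cloud(d,K,T);np.save('pics/w9.npy',P)
fit(P)
for n in('top','side'):
    K,T=camT(n);print(n);fit(cloud(np.load(f'pics/{n}0.npy'),K,T))
E
```

```text
t 17.70 tcp [ 533.8 -235.5  122. ] zdeg -78.32 ydeg 11.68 tilt [-0.001  0.    -1.   ] open 59.5 F [-0.1  0.  -1.3] q [ -5.  17. -19.  -0. -54. 106.]
A 16253 ((615.909912109375, -236.150390625), (99.92981719970703, 76.89566040039062), 11.721397399902344) 
B 12333 ((567.6509399414062, -310.9725646972656), (74.6072769165039, 99.99832153320312), 11.745753288269043)
A u [ 21.9  27.2 118.5 119.6] v [-42.2 -34.1  30.2  31.2] z 0.03318547350785389
B u [-29.1 -27.8  32.9  42.2] v [-119.5 -118.2  -26.8  -21.7] z 0.03334220238122601
top
A 488 ((615.8302001953125, -236.1703643798828), (99.4066162109375, 75.87832641601562), 12.246935844421387) 
B 470 ((566.840087890625, -310.7370300292969), (70.53974151611328, 101.10697174072266), 9.58172607421875)
A u [ 21.7  26.5 118.2 119.4] v [-44.  -38.3  29.9  30.5] z 0.030788356044782916
B u [-28.  -27.2  32.1  41.9] v [-119.6 -118.   -28.7  -22.6] z 0.03087817172877383
side
A 706 ((615.8870239257812, -236.2395782470703), (99.9648666381836, 75.78968811035156), 11.905121803283691) 
B 941 ((566.638916015625, -311.0697937011719), (75.17774200439453, 100.4294662475586), 11.109967231750488)
A u [ 20.5  23.4 118.5 119.5] v [-42.5 -36.6  29.7  30.6] z 0.0314571554708335
B u [-30.6 -29.3  33.   40.7] v [-119.5 -118.1  -27.7  -22.4] z 0.03145143109179005
```

View pics/w9.png

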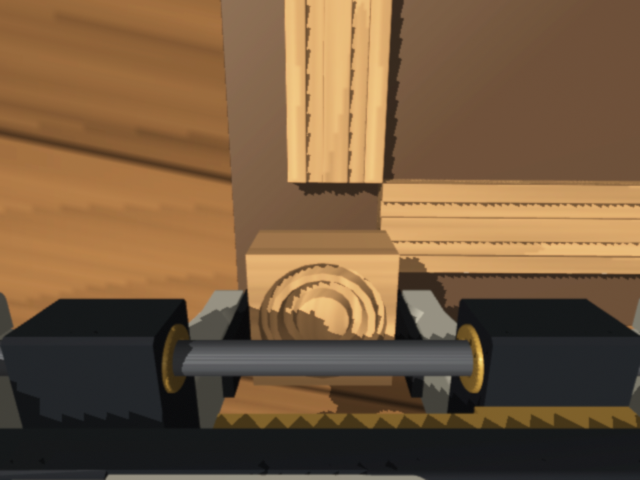

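The wrist view shows both casings: one end at (337,184), the other's left end at (383,225). The held rosette, rings up, is at (323,315). I'll measure the end faces with clean masks, plus the held block.

```bash
python3 - <<'E'
from h import *
o=get_obs();e=np.radians(11.75);ex=np.array([np.cos(e),np.sin(e)]);ey=np.array([-ex[1],ex[0]]);c0=np.array([546,-244])
def run(P):
    q=P[...,:2]*1000-c0;u=q@ex;v=q@ey;z=P[...,2]*1000
    f=lambda a:np.round(np.percentile(a,[.3,1,3,97,99,99.7]),1)
    m=(z>29)&(z<36)
    A=m&(abs(v)<22)&(u>10)&(u<115);print(' A end u',f(u[A])[:3],end='')
    A=m&(u>60)&(u<110)&(v>-50)&(v<50);print(' A v',f(v[A]))
    B=m&(abs(u)<22)&(v<-10)&(v>-115);print(' B end v',f(v[B])[3:],end='')
    B=m&(v<-60)&(v>-110)&(abs(u)<50);print(' B u',f(u[B]))
    return u,v,z
P=np.load('pics/w9.npy');u,v,z=run(P)
h=(z>125)&(z<141)&(abs(u+12)<45)&(abs(v-10)<28);t=h&(z>100)
tc=(o['tool_pos'][:2]*1000-c0);print('tcp uv',tc@ex,tc@ey)
for lo in range(96,145,6):
    s=(z>lo)&(z<lo+6)&(abs(v-(tc@ey))<24)&(abs(u-(tc@ex))<45)
    if s.sum()>50:print(lo,s.sum(),'u',np.round(np.percentile(u[s],[1,50,99]),1),'z',np.median(z[s]))
for n in('top','side'):
    K,T=camT(n);print(n);run(cloud(np.load(f'pics/{n}0.npy'),K,T))
E
```

```text
A end u [31.7 32.4 34.2] A v [-28.3 -27.8 -26.6  29.7  30.8  31.3]
 B end v [-32.3 -29.  -28. ] B u [-29.2 -28.8 -27.4  29.6  30.3  30.5]
tcp uv -10.019807998254517 11.404342849404385
96 124 u [18.8 19.1 19.6] z 100.82967719119264
102 373 u [18.8 19.2 19.6] z 105.11788181372259
108 383 u [18.7 19.2 19.6] z 111.05451566844962
114 448 u [18.8 19.2 19.7] z 117.12050566149709
120 476 u [18.8 19.3 19.7] z 123.07120193891089
126 3495 u [-21.9  -0.6  19.6] z 129.82235960650394
132 8388 u [-40.1   0.1  19.5] z 135.78415890497502
top
 A end u [33.3 34.2 35.9] A v [-29.9 -29.5 -27.7  29.3  30.5  30.6]
 B end v [-31.3 -30.  -29.3] B u [-27.9 -27.2 -26.4  30.5  31.3  31.7]
side
 A end u [30.1 31.7 33.7] A v [-29.  -28.8 -28.2  29.7  30.6  30.8]
 B end v [-30.9 -29.2 -28.3] B u [-30.5 -29.7 -28.6  30.   31.1  31.9]
```

Emit:
{"fn": "move_arm", "kwargs": {"commands": [[[1,0.5,0.4,0],[2,0.55,0.4,0],[2,0,0,0],[1.5,0,0,0],[1,0,0,0],[0.5,0,0,0],[0.3,0,0,0],[0,0,0,0]]]}}

```text
clock: 18.55
tool_pos: [0.5465, -0.2404, 0.0396]
orientation: [59.0, 90.0, -19.0]
force: [0.2, -0.8, -0.6]
opening: 0.0595
```

```bash
cat > chk.py <<'E'
from h import *
e=np.radians(11.75);ex=np.array([np.cos(e),np.sin(e)]);ey=np.array([-ex[1],ex[0]])
def chk(name):
    o=state();t=o['tool_pos'][:2]*1000-np.array([546,-244]);print('tcp uv',np.round([t@ex,t@ey],1))
    p,d=snapshot('wrist');cv2.imwrite(f'pics/{name}.png',p[:,:,::-1]);K,T=camT('wrist',o);P=cloud(d,K,T)
    q=P[...,:2]*1000-np.array([546,-244]);u=q@ex;v=q@ey;z=P[...,2]*1000
    f=lambda a,l:np.round(np.percentile(a,l),1) if a.size>20 else None
    print('block +u face',f(u[(z>34)&(z<46)&(abs(v)<22)&(u<45)&(u>0)],[50,97,99.5]),'A end',f(u[(z>29)&(z<35)&(abs(v)<22)&(u>22)&(u<115)],[.3,1,3]))
    print('block -v face',f(v[(z>36)&(z<50)&(abs(u+2)<20)&(v>-45)&(v<0)],[.5,3]),'B end',f(v[(z>29)&(z<35)&(abs(u)<22)&(v<-20)&(v>-115)],[97,99,99.7]))
    b=(z>41)&(z<52)&(abs(u)<38)&(abs(v)<38);print('block top',cv2.minAreaRect((P[b][:,:2]*1000).astype(np.float32)),np.round(np.percentile(z[b],[5,50,90]),1))
E
python3 -c "
from chk import *
chk('w10')"
```

```text
t 18.55 tcp [ 546.5 -240.4   39.6] zdeg -78.05 ydeg 11.95 tilt [ 0. -0. -1.] open 59.5 F [ 0.2 -0.8 -0.6] q [ -5.  24. -22.   0. -44. 107.]
tcp uv [1.2 3.5]
block +u face [30.8 43.9 44.8] A end [30.5 30.7 33. ]
block -v face [-42.1 -38.2] B end [-35.  -33.  -32.1]
block top ((548.1837158203125, -243.55223083496094), (58.150753021240234, 75.93365478515625), 11.845354080200195) [43.9 48.  51.3]
```

Emit:
{"fn": "move_arm", "kwargs": {"commands": [[[0.2,0,0,0],[0.15,0,0,0],[0,0,0,0]]]}}

```text
clock: 18.9
tool_pos: [0.5464, -0.2405, 0.0362]
orientation: [83.1, 90.0, 5.0]
force: [-0.0, 1.5, 0.1]
opening: 0.0597
```

Emit:
{"fn": "move_arm", "kwargs": {"commands": [[[0.05,0,0.1,0],[0.0,0.1,0.1,0],[0,0,0,0]]]}}

```text
clock: 19.2
tool_pos: [0.5466, -0.2407, 0.0356]
orientation: [-152.1, 89.8, 129.8]
force: [-4.3, 12.3, 6.7]
opening: 0.06
```

Emit:
{"fn": "move_arm", "kwargs": {"commands": [[[0,0,0.1,0],[0,0.1,0,0],[0,0,0,0]]]}}

```text
clock: 19.5
tool_pos: [0.5467, -0.2408, 0.0356]
orientation: [-141.7, 89.7, 140.2]
force: [-7.7, 17.2, 10.1]
opening: 0.0595
```

```bash
python3 -c "
from chk import *
chk('w11')"
```

```text
t 19.50 tcp [ 546.7 -240.8   35.6] zdeg -78.14 ydeg 11.86 tilt [-0.004  0.003 -1.   ] open 59.5 F [-7.7 17.2 10.1] q [ -5.  24. -22.  -0. -44. 107.]
tcp uv [1.3 3. ]
block +u face [19.6 42.4 44.5] A end [30.6 30.8 33.1]
block -v face [-42.4 -38.1] B end [-34.7 -32.6 -31.8]
block top ((546.7774047851562, -243.79000854492188), (61.43305206298828, 75.82269287109375), 11.319554328918457) [42.8 49.1 50.4]
```

Emit:
{"fn": "move_arm", "kwargs": {"commands": [[[0,0,0,0],[0,0,0,0],[0,0,0,0],[-1,0,0,0],[-3,0,0,0],[-3,0,0,0],[-3,-1.5,0,0],[0,-1.5,0,0]]], "jaw": 7.2}}

```text
clock: 20.35
tool_pos: [0.522, -0.2503, 0.1406]
orientation: [61.3, 89.5, -16.7]
force: [0.2, -0.1, -0.3]
opening: 0.0721
```

```bash
python3 -c "
from chk import *
chk('w12')
for n in ('top','side'):
    p,d=snapshot(n);K,T=camT(n);P=cloud(d,K,T);q=P[...,:2]*1000-np.array([546,-244]);u=q@ex;v=q@ey;z=P[...,2]*1000
    b=(z>40)&(z<52)&(abs(u)<40)&(abs(v)<40);r=cv2.minAreaRect((P[b][:,:2]*1000).astype(np.float32));t=np.array(r[0])-np.array([546,-244]);print(n,b.sum(),np.round([t@ex,t@ey],1),r[1:],np.median(z[b]))
"
```

```text
t 20.35 tcp [ 522.  -250.3  140.6] zdeg -78.01 ydeg 11.99 tilt [ 0.008 -0.002 -1.   ] open 72.1 F [ 0.2 -0.1 -0.3] q [ -6.  15. -19.   0. -55. 108.]
tcp uv [-24.8  -1.3]
block +u face [15.8 42.1 44.6] A end [31.  31.7 33.5]
block -v face [-27.5 -26.4] B end [-32.2 -30.3 -29.7]
block top ((546.4447631835938, -241.451416015625), (60.27706527709961, 60.28077697753906), 10.988442420959473) [42.6 48.8 50.2]
top 0 [-484.9  350.1] ((0.0, 0.0), 0.0) nan
side 623 [1.5 2.2] ((64.03144836425781, 61.22610092163086), 11.571975708007812) 46.8499549032807
  return _methods._mean(a, axis=axis, dtype=dtype,
  ret = ret.dtype.type(ret / rcount)
```

View pics/w12.png

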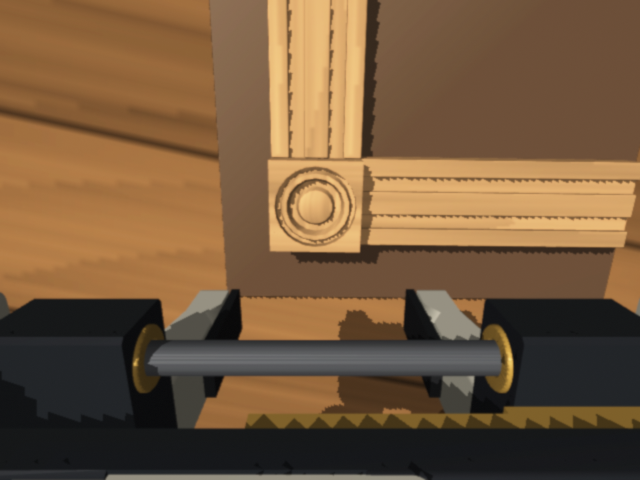

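The block sits rosette up in the corner, at (315,205). It is snug to the upper casing, with about 1.5–2 mm left to the right-hand one at (363,205). I'll nudge it that way with closed fingers from the open +y side.

Emit:
{"fn": "move_arm", "kwargs": {"commands": [[[0,1.3,-3.1,0],[0,1.3,-3.1,0],[2,0,0,0],[2,0,0,0],[2,0,0,0],[2,0,0,0],[2,0,0,0],[0,0,0,0]]], "jaw": 0}}

```text
clock: 21.3
tool_pos: [0.53, -0.183, 0.0323]
orientation: [-104.3, 89.6, 177.6]
force: [-0.5, 0.5, -0.0]
opening: 0.0135
```

Emit:
{"fn": "move_arm", "kwargs": {"commands": [[[1.4,0,0,0],[0,0,0.2,0],[0,0,0.2,0],[0,0,0,0]]]}}

```text
clock: 21.7
tool_pos: [0.5336, -0.1875, 0.0225]
orientation: [67.9, 89.9, -10.1]
force: [0.9, 0.0, -0.2]
opening: 0.0005
```

```bash
python3 -c "
from chk import *
chk('w13')"
```

```text
t 21.70 tcp [ 533.6 -187.5   22.5] zdeg -78.06 ydeg 11.94 tilt [ 0.001 -0.    -1.   ] open 0.5 F [ 0.9  0.  -0.2] q [  0.  23. -27.   0. -40. 101.]
tcp uv [-0.6 57.9]
block +u face [25.2 43.3 44.9] A end [30.9 31.2 33.4]
block -v face [-27.6 -26.6] B end [-39.7 -38.6 -38. ]
block top ((546.57080078125, -241.48568725585938), (61.51826858520508, 60.82610321044922), 11.12533187866211) [42.7 49.1 50.3]
```

Emit:
{"fn": "move_arm", "kwargs": {"commands": [[[0,0,0.3,0],[0,0,0.3,0],[0,0,0,0]]]}}

```text
clock: 22.05
tool_pos: [0.5344, -0.1934, 0.0218]
orientation: [70.9, 90.0, -7.2]
force: [-0.3, -0.4, 0.6]
opening: 0.0003
```

Emit:
{"fn": "move_arm", "kwargs": {"commands": [[[0,0,0.15,0],[0,0,0.15,0],[0,0,0,0]]]}}

```text
clock: 22.35
tool_pos: [0.5344, -0.1951, 0.0216]
orientation: [-160.1, 89.9, 121.8]
force: [-1.8, 7.1, 3.4]
opening: 0.0003
```

Emit:
{"fn": "move_arm", "kwargs": {"commands": [[[0,0,0.15,0],[0,0,0.1,0],[0,0,0,0]]]}}

```text
clock: 22.65
tool_pos: [0.5344, -0.1954, 0.0215]
orientation: [-168.7, 89.8, 113.2]
force: [-4.6, 22.2, 9.7]
opening: 0.0006
```

```bash
python3 -c "
from chk import *
chk('w14')"
```

```text
t 22.65 tcp [ 534.4 -195.4   21.5] zdeg -78.08 ydeg 11.92 tilt [-0.001  0.003 -1.   ] open 0.6 F [-4.6 22.2  9.7] q [ -1.  23. -26.  -0. -41. 103.]
tcp uv [-1.5 50. ]
block +u face [30.7 42.8 44.6] A end [30.8 31.2 33.2]
block -v face [-27.7 -27. ] B end [-39.2 -37.8 -37.2]
block top ((546.7294311523438, -241.48016357421875), (61.449745178222656, 60.96840286254883), 10.785789489746094) [42.7 49.2 50.3]
```

The finger meets a hard stop: force rose to 22 N with under 0.5 mm of motion, so the block is already tight against that casing. I'll withdraw and check.

Emit:
{"fn": "move_arm", "kwargs": {"commands": [[[0,0,-0.5,0],[0,0,-1,0],[-3,0,0,0],[-4,0,0,0],[-4,-1.5,2,0],[0,-1.5,3,0],[0,0,0,0],[0,0,0,0]]]}}

```text
clock: 23.5
tool_pos: [0.5127, -0.2393, 0.1315]
orientation: [81.3, 90.0, 3.1]
force: [0.6, -0.8, -0.1]
opening: 0.0006
```

```bash
python3 -c "
from chk import *
chk('w15')
p,d=snapshot('side');K,T=camT('side');P=cloud(d,K,T);z=P[...,2]
for r in rect(P,(z>.041)&(z<.06)&(P[...,0]>.3)&(P[...,0]<.9)&(abs(P[...,1])<.5)):print(r)
a=cv2.imread('pics/w15.png')
cv2.imwrite('pics/f15.png',np.vstack([cv2.resize(a[80:320],(640,240)),cv2.resize(p[170:350,120:600,::-1],(640,240))]))
"
```

```text
t 23.50 tcp [ 512.7 -239.3  131.5] zdeg -78.16 ydeg 11.84 tilt [ 0.  0. -1.] open 0.6 F [ 0.6 -0.8 -0.1] q [ -5.  15. -21.  -0. -54. 107.]
tcp uv [-31.7  11.4]
block +u face [16.2 42.8 44.6] A end [31.  31.8 33.7]
block -v face [-27.5 -26.5] B end [-33.2 -31.5 -30.8]
block top ((546.371337890625, -241.70101928710938), (60.364173889160156, 60.25337600708008), 11.26207160949707) [42.6 48.9 50.3]
([230.0, 223.0], 225, [485.8, 278.0], [62.8, 60.6], 5.16, 42.4)
([409.0, 304.0], 601, [548.1, -241.3], [68.8, 61.4], 11.27, 46.8)
([432.0, 399.0], 887, [368.7, -407.8], [60.5, 58.8], 18.01, 55.7)
```

View pics/f15.png

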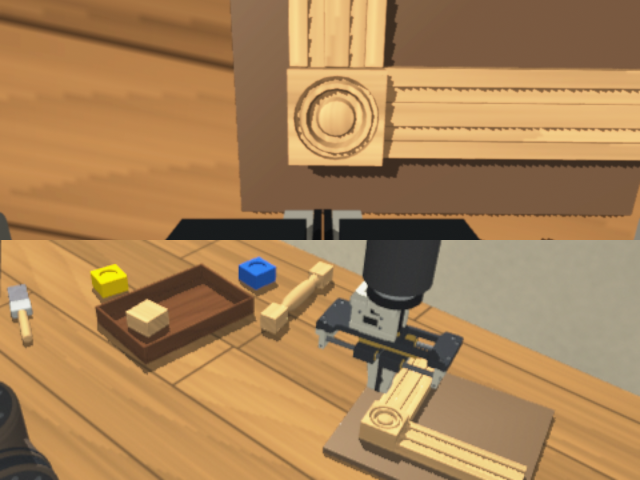

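The block is seated rosette up, tight to both casings at (335,117) with top edges in line. The blank is in the bin, the bystanders are in place and the arm is clear, so I'm handing in.

```bash
python3 -c "
from plant import *
print(close_job())"
```

```text
the job is handed in; nothing more can be done
None
```

I fitted the rosette block into the open corner with the rosette up, and handed the job in at about 24 s. I haven't seen a verdict, since `close_job` reports none.

**How it went:**
- **Out of the bin:** I lifted the block about 100 mm, well clear of the bin.
- **Turning it over:** I pressed it against the outside of the bin wall to turn it in the fingers. That stalled at about 45° because the block's corner met the gripper body. When I let go it settled upright on its side, and I tipped it onto its back with closed fingers.
- **Fitting:** I gripped it again by the fingertips, set it in the corner and pushed it toward both casings. A final nudge toward the -y casing met a hard stop at 22 N.

**Last checks:**
- **Position and angle:** the block is flat with its top at about 48–49 mm, where 48 is expected. It is square to the casings within about 0.5°.
- **Fit along x:** it measures within about 0.5 mm of flush with the casing end.
- **Fit along y:** the cameras put it about 1–1.5 mm short of the casing end, but the push test says it touches. I take this as calibration error; either reading is within the 4 mm allowed.
- **Everything else:** the blank is still in the bin, and the foot's measured position is unchanged. The spindle and brush look unmoved in the final picture, and the gripper is clear of everything.

I viewed 11 pictures, over the planned 8 but under the limit of 12.

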